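# Ready the sauce warmer and uncap the flask

### The job

Get the sauce warmer ready for service: turn its thermostat to 60, then pick up the strainer lid with the cap still on it and lower the two together into the mouth of the open flask until the strainer lid sits fully home. Let go of it, then lift the cap off by itself, leaving the strainer lid seated just as it is, and finish still gripping the cap, held upright and steady about 10 cm above where it sat. Leave all the other things where they stand.

Things in the scene. Friction and masses are not known exactly. Their poses are not given: they have to be found in the camera images.
- warmer: Sauce warmer, a low brushed-steel box 270 x 330 mm and 100 mm high, standing firm on the table. Origin at the centre of its underside (table level); its x axis points from the control strip (robot's side) to the wells, z up. The thermostat's axis is at its x -75 mm, y 0; two round wells are at x +50 mm, y +78 and -78 mm. One well holds the open flask, the other a sauce pot (92 mm lid with a black knob, 56 mm high over the deck); which is in which varies.
- thermostat (a joint): Angle of the thermostat knob in rad, growing as it turns clockwise seen from above, from 0 to 4.19. Seven marks on the white dial stand 0.698 apart: 30 (value 0), 40, 50, 60 (value 2.094), 70, 80, 90; the marks for 30, 60 and 90 are longer. 60 is the middle mark, straight towards the wells (the warmer's +x). It starts between about 38 and 52 and stays where it is left (friction about 0.03 N m).
- thermostat_grip (a point): On the knob's axis, 130.5 mm above the table and 30 mm above the dial plate (which lies flush in the warmer's top): the height to grip it from above. The black knob is a 48 mm disc, 7 mm thick, with a grip bar across it 46 mm long and 13 mm wide whose top is 7 mm above this point. x axis along the bar towards its white pointer line, turning with the knob; z up.
- inner_lid_band (a point): Strainer lid (inner lid), loose steel, about 0.12 kg (varies): centre of its band, a disc 56 mm in diameter and 14 mm high, by which it is gripped. Below the band a tapered plug 14 mm long (40 mm diameter narrowing to 31 mm) goes into the flask; above it, hidden under the cap, a perforated dome 25 mm in diameter and 19 mm high. It starts upright on the plug's flat end on the yellow cutting board (12 mm thick), this point 21 mm above the board. z up.
- cap_center (a point): Cap (outer lid), loose steel, about 0.05 kg (varies): its centre. An upside-down cup 38 mm in diameter and 32 mm high, fitted loosely (about 4 mm play all round, no catch) over the strainer's dome and standing on the top of its band; this point is then 23 mm above inner_lid_band, and the cap's top 39 mm above it. Carried by the band, the cap rides along.
- flask_mouth (a point): Centre of the open mouth of the steel flask, at the rim's level, 164 mm above the table. The flask is fixed in its well; neck 52 mm outside, 44 mm inside, 30 mm high above a sloping shoulder. With the strainer lid fully home its band rests on the rim and inner_lid_band is 7 mm above this point. z up.
- board: Yellow cutting board 300 x 200 x 12 mm, fixed, under the lids and the pastry cutter. Origin at the centre of its underside.
- cutter: Bystander: steel ring pastry cutter 60 mm in diameter, 45 mm high, open at both ends, on the board 120 to 190 mm from the lids. Origin at its underside's centre.
- ramekin: Bystander: white ramekin, 80 mm wide, 42 mm high. Origin at its underside's centre.
- can: Bystander: drinks can, 66 mm wide, 115 mm high. Origin at its underside's centre.
- squeeze_bottle: Bystander: clear squeeze bottle, 54 mm wide, 190 mm high. Origin at its underside's centre.
- spice_jar: Bystander: spice jar, 48 mm wide, 85 mm high. Origin at its underside's centre.
- spatula: Bystander: kitchen spatula, 250 mm long, lying on the table to the left of the warmer. Origin at its underside.
There are look-alikes about, which are no part of the job. What is shaped like the part that bears inner_lid_band but red is not meant. What is shaped like the part that bears cap_center but blue is not meant.

How it is judged:
By the outcome, as a careful person would: the job done as asked, in the order asked, and still so for the second after the job is handed in, while the arm keeps its last pose, push and grip.
It also fails if it takes over 67 s, if anything falls off the work surface, if the arm or the gripper's body presses on something with over 40 N, if the wrist force passes 120 N, or if a joint passes its speed limit or range.

### The arm

A 6-joint arm with a two-finger parallel gripper is mounted at the origin on the work surface. World frame = base frame: x ahead of the robot, y to its left, z up, the work surface at z = 0. Lengths are in mm, angles in rad, forces in N, time in s.
With the tool pointing down it reaches from about 300 to 775 mm from the base axis. Payload 14.6 kg.
Tool frame: the origin (TCP) lies between the finger pads; the fingertips stand manip.finger_overhang ahead of it and the grasp point (between the pads) lies 2 mm behind it (manip.finger_overhang is the distance from the TCP to the fingertips, in mm); z points along the fingers, y is the direction in which the jaws open and shut (so a half turn about z gives the same grasp; the last joint's range is limited). The gripper opens to 94 mm and grips with 3 to 60 N. Pads are 16 mm wide; open, the fingers measure 119 mm over their backs; the gripper's body (75 mm by 177 mm) begins 78 mm behind the grasp point.
Start: joints at [-1.211, 0.3, 1.521, -0, 1.321, -0.067], TCP at [227.67, -500.655, 222.446] pointing down, gripper open.
Joint ranges: [-3.03, 3.03], [-0.79, 2.21], [0.23, 2.52], [-1.04, 4.18], [0, 3.07], [-2.55, 2.55]. Speed limits (rad/s): [2.22, 2.22, 2.57, 3.14, 3.14, 3.14].

### API

Orientations are given as [roll, pitch, yaw] about the fixed x, y, z axes, in that order (R = Rz(yaw) Ry(pitch) Rx(roll)).
In Python, from cell import manip gives the robot as it stands.
- The arm moves only by the tool drive_tool, never from a script. Its argument "steps" is a list of rows, each an object with "delta_pos": the shift along the world's x, y, z in mm, a list of three; "yaw": the turn about the world's z in rad; "hand": the finger opening in mm, from 0 to 94. A call has 1 to 5 rows; each row shifts and turns the commanded pose from where the row before left it; what a row does not reach is not made up. A row lasts 1/12 s, in which the tool goes at most 41.7 mm and 7.16 degrees, less where a joint would pass 70% of its speed; a pose out of reach is approached as far as the arm can. A call is refused whole if a number of a shift passes 41.7 or a number of a turn 0.125, either way. A call with a gripper value outside its range is refused whole. The fingers move at their own pace and stop on an object; "squeeze" is the grip in N (left out, the last holds). Time passes only in rows, so rows that do not move let the fingers close. It gives the time, the measured TCP pose, the force and the opening at its end, in the units of the state.
- manip.read_state(): the state, without advancing time (a new reading comes with each control period).
- manip.camera(name): name is "scene" or "top" or "wrist"; returns a dict with "frame" (420x560x3 uint8, red, green, blue), "range_z" (420x560 float32, mm along the optical axis (not along the pixel's ray), 0 where there is no reading), "intrinsics" (3x3 intrinsics, pixels), "position" and "attitude" of the camera in the world. Camera axes: x right, y down, z forward; pixel columns grow to the right and rows downward; lengths in mm; the calibration is good to about 2 mm. A picture is of the moment at which its call begins.
- manip.sign_off(): hands the job in, once; it reports no verdict.
The state is a dict: "clock": time; "joints": joint angles; "qd": joint speeds; "effort": joint torques, N m; "eef_pos": TCP position; "eef_rot": TCP orientation; "wrist_force": force on the tool from outside, world axes, zero at the start; "moment": the same for the moment, N m; "finger_gap": finger opening in mm.
Only numpy, scipy, OpenCV 4.12 (cv2) and the standard library are available. Lean on these libraries where they do the work, as an engineer would, in place of code of your own. Each camera call takes 0.05 s, during which the arm holds its last target.

## Working session

There is one attempt and no reset: what is moved stays moved. The work goes in short steps, Python scripts to look and compute and a tool call to move; the robot and the scene stay as the last step left them, time stands still between calls to the robot, and variables do not carry over. Pictures are saved under pics/ and viewed, and the job is handed in when it is done.

Besides the shell and the picture viewer there is one more tool, called after ">>>" as name(argument=value, ...), one argument or row to a line, values as JSON. drive_tool: Moves the arm, as the interface text tells. Its arguments: {"type":"object","properties":{"steps":{"type":"array"},"squeeze":{"type":"number"}},"required":["steps"]}

```bash
ls; mkdir -p pics
python3 - <<'E'
from cell import manip
import cv2
s=manip.read_state();print(s, manip.finger_overhang)
for n in("scene","top","wrist"):
    c=manip.camera(n);cv2.imwrite(f"pics/{n}0.png",c["frame"][:,:,::-1]);print(n,c["intrinsics"],c["position"],c["attitude"])
E
```

```text
pics
{'clock': 0.0, 'joints': array([-1.21061255e+00,  3.00473968e-01,  1.52160926e+00, -4.36494725e-05,
        1.32068812e+00, -6.65942502e-02]), 'qd': array([ 0.00047149, -0.00067205, -0.00032621, -0.00053535,  0.00163238,
        0.00021884]), 'effort': array([-1.19651755e-03, -5.31803727e+01, -3.52734661e+01,  7.07949582e-02,
        2.44173640e-02, -1.04393084e-04]), 'eef_pos': array([ 227.56819121, -500.43475078,  221.87282438]), 'eef_rot': array([-3.14041376e+00, -3.62515256e-05,  4.26788833e-01]), 'wrist_force': array([-0.49520439,  1.81603919,  0.55094003]), 'moment': array([ 0.05378949, -0.02209424,  0.0698333 ]), 'finger_gap': 94.14966401501769} 17.0
scene [[497.62851833   0.         281.31390062]
 [  0.         497.62851833 204.03084201]
 [  0.           0.           1.        ]] [1303.91447787 -254.43782048 1058.20781629] [-2.40159183 -0.00964164  1.22430005]
top [[517.43537822   0.         272.98967296]
 [  0.         517.43537822 207.07991389]
 [  0.           0.           1.        ]] [ 380.29778614   43.2239003  1457.284685  ] [-3.04819793e+00  3.00162844e-03 -1.54207343e+00]
wrist [[296.20658403   0.         275.86339991]
 [  0.         296.20658403 211.08337841]
 [  0.           0.           1.        ]] [ 296.85869266 -468.63765365  385.78896707] [ 2.87334456e+00  8.65944649e-04 -1.14367847e+00]
```

View pics/top0.png

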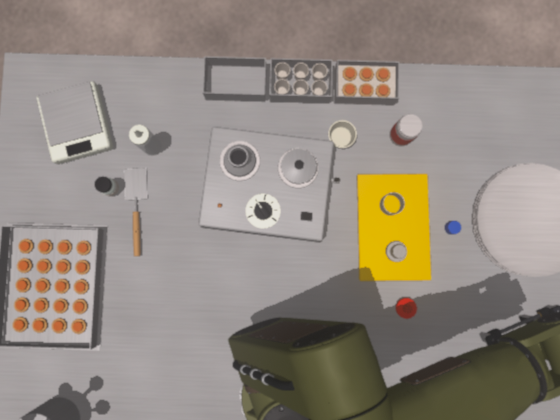

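View pics/scene0.png

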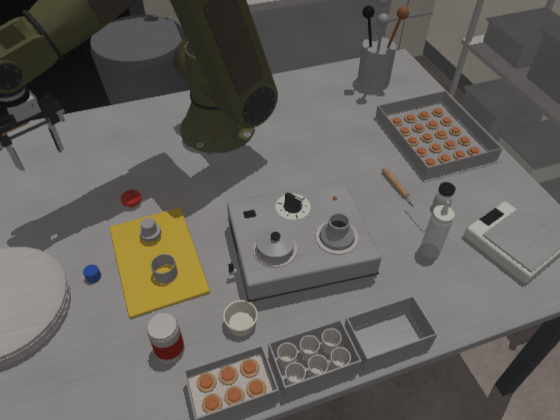

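View pics/wrist0.png

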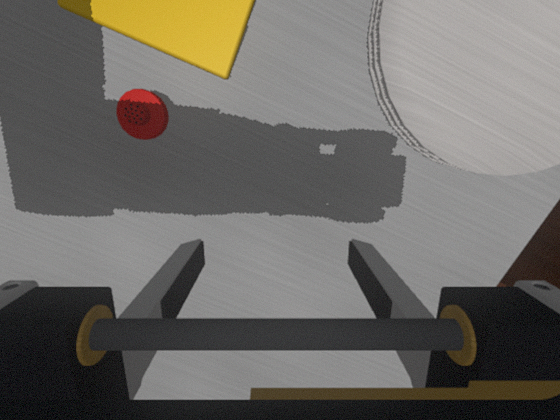

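The top picture shows the flask at about (240,158), the pot at (298,165), the knob at (263,211), the lid with its cap at (397,251) and the cutter at (392,204). I'll measure on enlarged crops.

```bash
cat > h.py <<'E'
import numpy as np,cv2
from scipy.spatial.transform import Rotation as R
from cell import manip
def rot(c): return R.from_euler('xyz',c["attitude"]).as_matrix()
def ray(c,u,v):
    K=c["intrinsics"];return rot(c)@np.array([(u-K[0,2])/K[0,0],(v-K[1,2])/K[1,1],1.])
def atz(c,u,v,z):
    d=ray(c,u,v);p=np.array(c["position"]);return p+d*(z-p[2])/d[2]
def proj(c,P):
    q=rot(c).T@(np.array(P)-c["position"]);K=c["intrinsics"];return K[0,0]*q[0]/q[2]+K[0,2],K[1,1]*q[1]/q[2]+K[1,2]
def cloud(c):
    K=c["intrinsics"];z=c["range_z"];v,u=np.mgrid[:z.shape[0],:z.shape[1]]
    P=np.stack([(u-K[0,2])/K[0,0]*z,(v-K[1,2])/K[1,1]*z,z],-1)@rot(c).T+c["position"];P[z==0]=np.nan;return P
def crop(c,u0,v0,w,h,k,name):
    f=c["frame"][v0:v0+h,u0:u0+w,::-1];cv2.imwrite("pics/"+name,cv2.resize(f,None,fx=k,fy=k,interpolation=cv2.INTER_CUBIC))
E
python3 - <<'E'
from h import *
c=manip.camera("top");crop(c,195,120,150,130,5,"t1.png");crop(c,350,170,90,120,5,"t2.png")
P=cloud(c);
def st(n,m):
    q=P[m];print(n,len(q),np.round(np.nanmean(q,0),1),np.round(np.nanmin(q,0),1),np.round(np.nanmax(q,0),1))
v,u=np.mgrid[:420,:560]
near=lambda a,b,r:(u-a)**2+(v-b)**2<r*r
z=P[...,2]
for n,a,b,r,lo,hi in[("captop",397,251,15,65,80),("band",397,251,15,35,45),("knobbar",263,211,20,125,145),("potlid",298,165,25,115,170),("rim",240,158,20,155,175),("deck",270,185,75,95,105),("cutter",392,204,14,50,65)]:
    st(n,near(a,b,r)&(z>lo)&(z<hi))
q=near(270,185,75)&(z>95)&(z<105)
r=cv2.minAreaRect(P[q][:,:2].astype(np.float32));print(r,cv2.boxPoints(r))
E
```

```text
captop 157 [ 400.5 -286.3   71.8] [ 383.1 -305.5   65.4] [ 418.  -267.7   78.4]
band 135 [ 400.7 -279.4   40.1] [ 374.8 -315.2   35.1] [ 426.9 -258.4   44.9]
knobbar 94 [496.2  79.4 136.6] [475.4  62.9 126. ] [515.8  97.  142.2]
potlid 970 [612.2 -10.  137.3] [568.1 -55.2 124.3] [659.1  35.7 161.9]
rim 113 [627.7 144.4 162.7] [602.7 119.8 155.7] [653.  168.9 169.2]
deck 9266 [560.9  72.1 100.1] [ 421.7 -102.1   95. ] [716.7 243.8 105. ]
cutter 69 [ 531.  -273.5   56.3] [ 501.2 -302.9   50.4] [ 559.6 -244.7   63.9]
((570.6727905273438, 72.13825988769531), (329.15203857421875, 269.53271484375), 84.45401000976562) [[ 420.6319    -78.64292 ]
 [ 688.9029   -104.691826]
 [ 720.7137    222.91943 ]
 [ 452.4427    248.96835 ]]
```

View pics/t1.png

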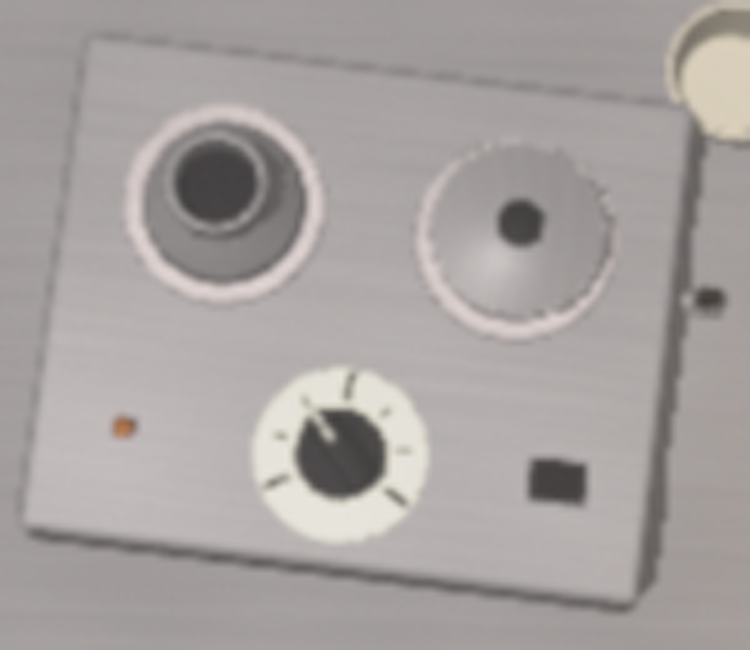

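View pics/t2.png

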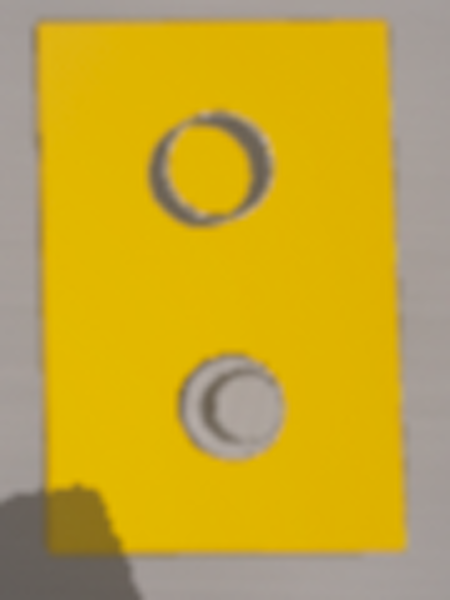

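Measured in world mm:
- **Warmer:** centre about (570.7, 72.1), yaw about -0.097.
- **Knob:** axis (496, 79.4). The pointer is near the 50 mark, so it needs about 0.7 rad clockwise.
- **Flask:** mouth about (628, 144.7).
- **Lid:** about (400, -285).

Next I move towards the knob and take a closer wrist view.

>>> drive_tool(
  steps=[
    {"delta_pos": [12,26,5]},
    {"delta_pos": [15,36,5]},
    {"delta_pos": [15,36,5]},
    {"delta_pos": [15,36,5]},
    {"delta_pos": [15,36,5]},
  ],
)

```text
invalid input at $.steps[0]: expected keys delta_pos, yaw, hand
```

>>> drive_tool(
  steps=[
    {"delta_pos": [15,36,0],"yaw": 0.03},
    {"delta_pos": [15,36,0],"yaw": 0.03},
    {"delta_pos": [15,36,0],"yaw": 0.03},
    {"delta_pos": [15,36,0],"yaw": 0.03},
    {"delta_pos": [15,36,0],"yaw": 0.03},
  ],
)

```text
invalid input at $.steps[0]: expected keys delta_pos, yaw, hand
```

>>> drive_tool(
  steps=[
    {"delta_pos": [10,36,0]},
    {"delta_pos": [10,36,0]},
    {"delta_pos": [10,36,0]},
    {"delta_pos": [5,36,0]},
    {"delta_pos": [0,0,0]},
  ],
)

```text
invalid input at $.steps[0]: expected keys delta_pos, yaw, hand
```

Run:
```python
from h import *
s=manip.read_state();print(s["clock"],s["eef_pos"],s["eef_rot"])
c=manip.camera("wrist");cv2.imwrite("pics/w1.png",c["frame"][:,:,::-1]);print(proj(c,[496,79.4,137.5]),proj(c,[628,144.7,164]))
```

```text
0.2 [ 227.63614403 -500.53527422  222.15687033] [-3.14099457e+00 -4.80744341e-05  4.26780547e-01]
(np.float64(-661.2279828503615), np.float64(-823.6995319745048)) (np.float64(-1585.4518035577757), np.float64(-2417.483174595561))
```

View pics/w1.png

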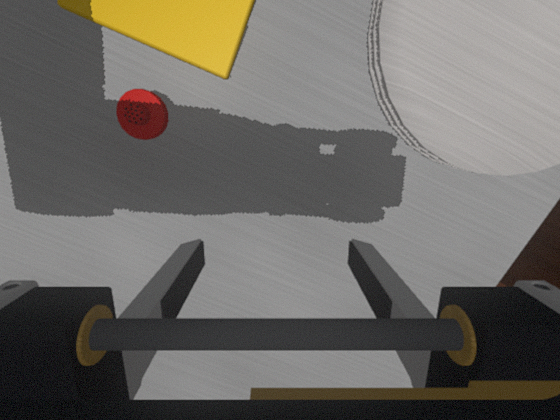

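All three move calls were refused because each row needs every key. The arm hasn't moved, and the picture is unchanged, with the red decoy at (142,114). I'll resend with full rows.

>>> drive_tool(
  steps=[
    {"delta_pos": [12,26,5],"yaw": 0,"hand": 94},
    {"delta_pos": [15,36,5],"yaw": 0,"hand": 94},
    {"delta_pos": [15,36,5],"yaw": 0,"hand": 94},
    {"delta_pos": [15,36,5],"yaw": 0,"hand": 94},
    {"delta_pos": [15,36,5],"yaw": 0,"hand": 94},
  ],
)

```text
clock: 0.67
eef_pos: [299.8, -328.9, 247.6]
eef_rot: [-3.142, -0.0, 0.426]
wrist_force: [1.2, 0.4, 0.9]
finger_gap: 94.4
```

>>> drive_tool(
  steps=[
    {"delta_pos": [15,36,0],"yaw": 0.03,"hand": 94},
    {"delta_pos": [15,36,0],"yaw": 0.03,"hand": 94},
    {"delta_pos": [15,36,0],"yaw": 0.03,"hand": 94},
    {"delta_pos": [15,36,0],"yaw": 0.03,"hand": 94},
    {"delta_pos": [15,36,0],"yaw": 0.03,"hand": 94},
  ],
)

```text
clock: 1.08
eef_pos: [374.9, -148.8, 247.6]
eef_rot: [3.141, -0.0, 0.578]
wrist_force: [0.6, -0.2, -0.3]
finger_gap: 93.8
```

>>> drive_tool(
  steps=[
    {"delta_pos": [10,36,0],"yaw": 0,"hand": 94},
    {"delta_pos": [10,36,0],"yaw": 0,"hand": 94},
    {"delta_pos": [10,36,0],"yaw": 0,"hand": 94},
    {"delta_pos": [5,30,0],"yaw": 0,"hand": 94},
    {"delta_pos": [0,0,0],"yaw": 0,"hand": 94},
  ],
)

```text
clock: 1.5
eef_pos: [410.0, -8.8, 247.5]
eef_rot: [-3.141, -0.001, 0.581]
wrist_force: [-0.2, -0.3, 0.0]
finger_gap: 94.1
```

Run:
```python
from h import *
s=manip.read_state();print(s["clock"],s["eef_pos"],s["eef_rot"])
c=manip.camera("wrist");cv2.imwrite("pics/w2.png",c["frame"][:,:,::-1]);print(proj(c,[496,79.4,137.5]),proj(c,[628,144.7,164]))
```

```text
1.5 [410.01115223  -8.80980754 247.46262627] [-3.14104972e+00 -5.12479730e-04  5.80849066e-01]
(np.float64(245.4427217185283), np.float64(76.17667820319974)) (np.float64(263.2032990770507), np.float64(-180.73745889833722))
```

View pics/w2.png

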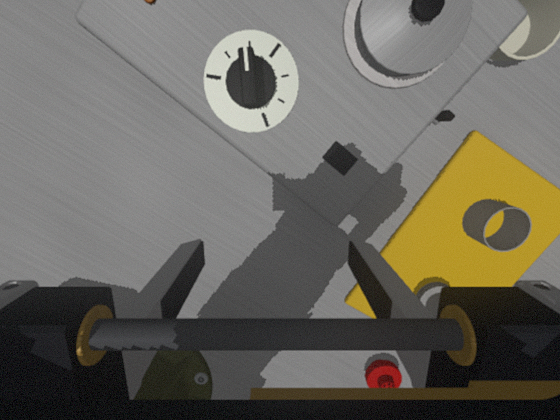

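The wrist view shows the dial centred near (251,80), with the pointer pointing up near (247,48). I'll enlarge it to read the angle.

Run:
```python
from h import *
c=manip.camera("wrist");crop(c,195,22,112,112,7,"w3.png")
```

```text
(no output)
```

View pics/w3.png

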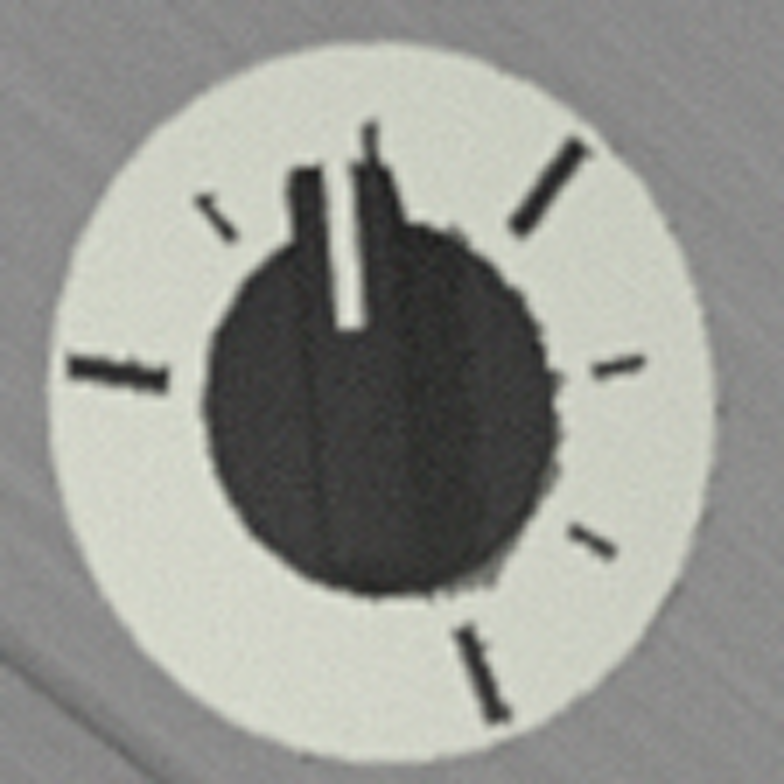

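Run:
```python
from h import *
c=manip.camera("wrist")
f=lambda u,v,z:atz(c,195+(u+.5)/7-.5,22+(v+.5)/7-.5,z)[:2]
def ang(a,b,z):
    d=f(*a,z)-f(*b,z);return np.arctan2(d[1],d[0])
print("ptr",ang((338,165),(350,328),137.5),"60",ang((580,143),(518,230),100.5),"30",ang((68,368),(167,382),100.5)-2.094,"90",ang((500,720),(463,630),100.5)+2.094)
E=[(50,400),(718,400),(384,40),(384,762)]
print("center",np.mean([f(*e,100.5) for e in E],0), f(338,165,137.5),f(350,328,137.5))
```

```text
ptr 0.6319208820632947 60 -0.09122314696925703 30 -0.07403887357713179 90 -0.07082028380066552
center [498.05680907  77.08317238] [514.77022013  90.1490377 ] [500.46293486  79.67523359]
```

>>> drive_tool(
  steps=[
    {"delta_pos": [20,20,-12],"yaw": 0.025,"hand": 60},
    {"delta_pos": [22,22,-16],"yaw": 0.025,"hand": 50},
    {"delta_pos": [22,22,-16],"yaw": 0,"hand": 45},
    {"delta_pos": [22,22,-16],"yaw": 0,"hand": 45},
    {"delta_pos": [0,0,-10],"yaw": 0,"hand": 45},
  ],
)

```text
clock: 2.07
eef_pos: [497.6, 74.3, 175.3]
eef_rot: [-3.141, 0.001, 0.627]
wrist_force: [0.3, -0.5, 0.4]
finger_gap: 64.2
```

>>> drive_tool(
  steps=[
    {"delta_pos": [0.5,0.5,-16],"yaw": 0,"hand": 45},
    {"delta_pos": [0,0,-16],"yaw": 0,"hand": 45},
    {"delta_pos": [0,0,-11],"yaw": 0,"hand": 45},
    {"delta_pos": [0,0,-5],"yaw": 0,"hand": 45},
    {"delta_pos": [0,0,0],"yaw": 0,"hand": 45},
  ],
)

```text
clock: 2.48
eef_pos: [495.8, 72.9, 128.7]
eef_rot: [-3.141, 0.001, 0.626]
wrist_force: [0.8, 0.0, 0.8]
finger_gap: 45.0
```

Run:
```python
from h import *
s=manip.read_state();print(s["clock"],s["eef_pos"],s["eef_rot"],s["finger_gap"],s["wrist_force"])
c=manip.camera("scene");crop(c,230,150,120,100,6,"s1.png")
```

```text
2.4833 [495.81730439  72.87573999 128.74577646] [-3.14088325e+00  1.25928854e-03  6.25527411e-01] 45.03006269746504 [0.7759666  0.02807161 0.7757118 ]
```

View pics/s1.png

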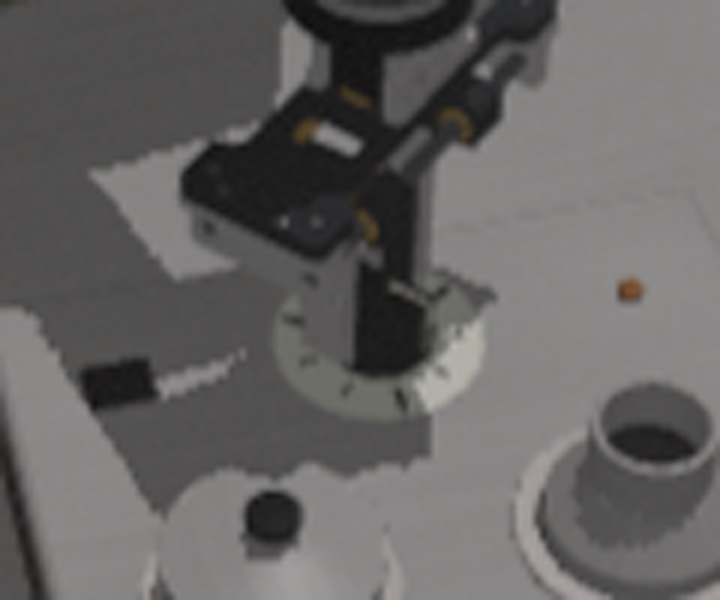

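The gripper is over the knob at about (390,310), but about 5 mm short in y. I'll correct that and then close.

>>> drive_tool(
  steps=[
    {"delta_pos": [0.9,4.8,0],"yaw": 0.006,"hand": 30},
    {"delta_pos": [0,0,0],"yaw": 0,"hand": 20},
    {"delta_pos": [0,0,0],"yaw": 0,"hand": 8},
    {"delta_pos": [0,0,0],"yaw": 0,"hand": 8},
    {"delta_pos": [0,0,0],"yaw": 0,"hand": 8},
  ],
  squeeze=20,
)

```text
clock: 2.95
eef_pos: [497.1, 78.7, 129.7]
eef_rot: [3.141, -0.0, 0.633]
wrist_force: [0.8, -0.7, 0.2]
finger_gap: 15.2
```

>>> drive_tool(
  steps=[
    {"delta_pos": [0,0,0],"yaw": 0,"hand": 8},
    {"delta_pos": [0,0,0],"yaw": 0,"hand": 8},
  ],
)

```text
clock: 3.12
eef_pos: [497.6, 78.0, 129.8]
eef_rot: [3.14, -0.0, 0.633]
wrist_force: [2.6, -6.1, 0.2]
finger_gap: 13.1
```

>>> drive_tool(
  steps=[
    {"delta_pos": [0.3,-0.4,0],"yaw": -0.08,"hand": 8},
    {"delta_pos": [0,0,0],"yaw": -0.1,"hand": 8},
    {"delta_pos": [0,0,0],"yaw": -0.1,"hand": 8},
    {"delta_pos": [0,0,0],"yaw": -0.1,"hand": 8},
    {"delta_pos": [0,0,0],"yaw": -0.1,"hand": 8},
  ],
)

```text
clock: 3.53
eef_pos: [497.6, 78.0, 129.8]
eef_rot: [3.141, -0.001, 0.148]
wrist_force: [1.8, -1.8, 1.0]
finger_gap: 12.7
```

>>> drive_tool(
  steps=[
    {"delta_pos": [0,0,0],"yaw": -0.1,"hand": 8},
    {"delta_pos": [0,0,0],"yaw": -0.1,"hand": 8},
    {"delta_pos": [0,0,0],"yaw": -0.04,"hand": 8},
    {"delta_pos": [0,0,0],"yaw": 0,"hand": 8},
    {"delta_pos": [0,0,0],"yaw": 0,"hand": 8},
  ],
)

```text
clock: 3.95
eef_pos: [497.6, 78.0, 129.7]
eef_rot: [3.141, -0.001, -0.086]
wrist_force: [1.2, -4.4, 3.1]
finger_gap: 13.0
```

>>> drive_tool(
  steps=[
    {"delta_pos": [0,0,0],"yaw": 0,"hand": 40},
    {"delta_pos": [0,0,0],"yaw": 0,"hand": 50},
    {"delta_pos": [0,0,0],"yaw": 0,"hand": 60},
    {"delta_pos": [0,0,12],"yaw": 0,"hand": 94},
    {"delta_pos": [0,0,30],"yaw": 0,"hand": 94},
  ],
)

```text
clock: 4.37
eef_pos: [495.7, 78.2, 168.7]
eef_rot: [3.141, 0.007, -0.087]
wrist_force: [1.0, -0.4, 0.5]
finger_gap: 42.9
```

>>> drive_tool(
  steps=[
    {"delta_pos": [-20,0,30],"yaw": 0,"hand": 94},
    {"delta_pos": [-28,0,28],"yaw": 0,"hand": 94},
    {"delta_pos": [-36,0,15],"yaw": 0,"hand": 94},
    {"delta_pos": [-30,0,0],"yaw": 0,"hand": 94},
    {"delta_pos": [0,0,0],"yaw": 0,"hand": 94},
  ],
)

```text
clock: 4.78
eef_pos: [380.2, 78.5, 245.4]
eef_rot: [-3.141, -0.002, -0.086]
wrist_force: [-0.3, -0.5, -0.7]
finger_gap: 76.2
```

Run:
```python
from h import *
s=manip.read_state();print(s["clock"],s["eef_pos"],s["eef_rot"],s["finger_gap"])
c=manip.camera("wrist");u,v=proj(c,[497,78,105]);print(u,v);u=int(u)-56;v=max(0,int(v)-56);print(u,v);crop(c,u,v,112,112,7,"w4.png")
cv2.imwrite("pics/w4f.png",c["frame"][:,:,::-1])
np.savez("w4.npz",**c)
```

```text
4.7833 [380.17063274  78.45508969 245.40042747] [-3.14098515e+00 -1.69920009e-03 -8.59553185e-02] 76.18898172829918
265.87910097995837 86.15458471048487
209 30
```

View pics/w4.png

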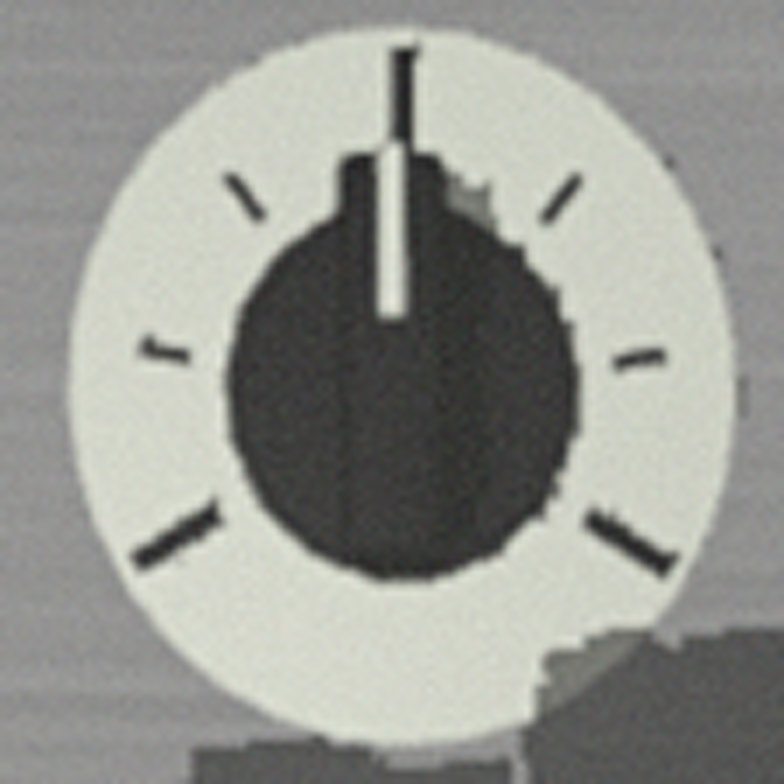

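View pics/w4f.png

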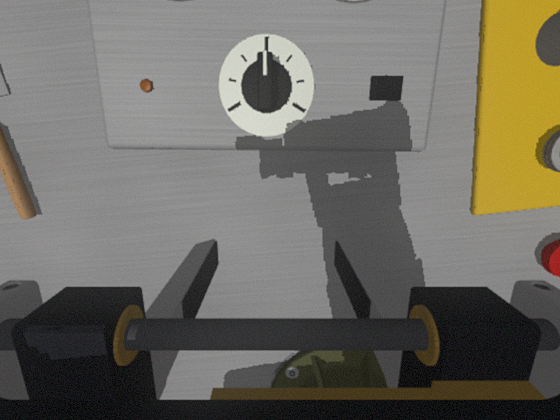

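The pointer now lines up with the long 60 mark: the pointer is at x≈392 and the mark at x≈402, both vertical to within about 0.02 rad. Next are the lids.

>>> drive_tool(
  steps=[
    {"delta_pos": [-5,-25,0],"yaw": 0,"hand": 94},
    {"delta_pos": [-7,-36,0],"yaw": 0,"hand": 94},
    {"delta_pos": [-8,-36,0],"yaw": 0,"hand": 94},
    {"delta_pos": [-8,-36,0],"yaw": 0,"hand": 94},
    {"delta_pos": [-8,-36,0],"yaw": 0,"hand": 94},
  ],
)

```text
clock: 5.25
eef_pos: [347.2, -92.4, 244.3]
eef_rot: [-3.141, 0.0, -0.086]
wrist_force: [0.6, -0.3, -0.3]
finger_gap: 94.2
```

>>> drive_tool(
  steps=[
    {"delta_pos": [-8,-36,0],"yaw": 0,"hand": 94},
    {"delta_pos": [-8,-36,0],"yaw": 0,"hand": 94},
    {"delta_pos": [-8,-36,0],"yaw": 0,"hand": 94},
    {"delta_pos": [-8,-36,0],"yaw": 0,"hand": 94},
    {"delta_pos": [-8,-36,0],"yaw": 0,"hand": 94},
  ],
)

```text
clock: 5.67
eef_pos: [306.9, -273.1, 244.2]
eef_rot: [-3.141, 0.0, -0.087]
wrist_force: [1.4, 0.4, 0.4]
finger_gap: 93.8
```

>>> drive_tool(
  steps=[
    {"delta_pos": [0,-10,-30],"yaw": 0.04,"hand": 94},
    {"delta_pos": [0,0,-20],"yaw": 0.04,"hand": 94},
    {"delta_pos": [0,0,0],"yaw": 0,"hand": 94},
  ],
)

```text
clock: 5.92
eef_pos: [306.3, -280.7, 190.6]
eef_rot: [-3.137, 0.005, -0.007]
wrist_force: [-1.4, -0.0, -0.7]
finger_gap: 93.8
```

Run:
```python
from h import *
s=manip.read_state();print(s["clock"],s["eef_pos"],s["eef_rot"],s["finger_gap"])
c=manip.camera("wrist");cv2.imwrite("pics/w5.png",c["frame"][:,:,::-1])
u,v=proj(c,[400,-285,40]);print(u,v);u=int(u)-60;v=max(0,int(v)-60);print(u,v);crop(c,u,v,120,120,5,"w5c.png")
P=cloud(c);z=P[...,2];near=np.hypot(P[...,0]-400,P[...,1]+285)<40
for lo,hi in((69,75),(37,43)):
    q=P[near&(z>lo)&(z<hi)];print(len(q),q.mean(0),q.min(0),q.max(0),cv2.minEnclosingCircle(q[:,:2].astype(np.float32)))
t=manip.camera("top");print(atz(t,396.5,251.3,40),atz(t,399.6,251.4,72))
```

```text
5.9167 [ 306.27472438 -280.67268306  190.62913118] [-3.13658862  0.00457597 -0.00669857] 93.81029979798184
280.341551218012 110.77035935606035
220 50
1367 [ 400.97261379 -288.30886239   73.42548846] [ 382.37199117 -307.10637418   69.19359954] [ 419.30207193 -269.91820507   74.99069258] ((400.9775085449219, -288.273681640625), 18.885263442993164)
1085 [ 398.94417443 -287.34136725   41.51433182] [ 373.29287534 -315.97013638   37.19535854] [ 428.63247248 -260.3997664    42.99158822] ((400.8536682128906, -288.4615173339844), 28.302610397338867)
[ 401.37599299 -288.90040296   40.        ] [ 400.87136554 -289.65737017   72.        ]
```

View pics/w5.png

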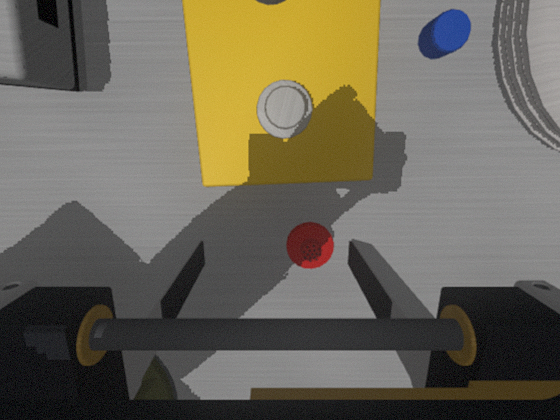

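View pics/w5c.png

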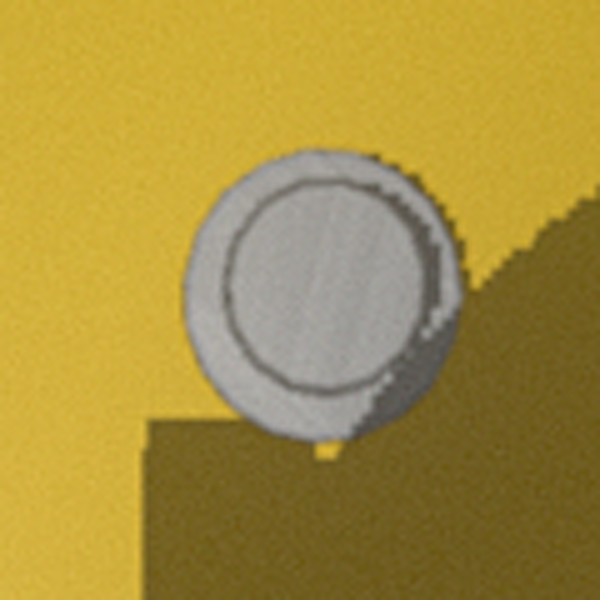

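Lid and cap are at (285,110) in the wrist picture, the red decoy at (310,245). The depth fit puts both band and cap at (400.9, -288.4), so the cap is centred. I'm going down to grip the band.

>>> drive_tool(
  steps=[
    {"delta_pos": [20,-2,-10],"yaw": 0,"hand": 94},
    {"delta_pos": [30,-2.7,-15],"yaw": 0,"hand": 94},
    {"delta_pos": [30,-2,-20],"yaw": 0,"hand": 94},
    {"delta_pos": [14.6,-1,-25],"yaw": 0,"hand": 94},
    {"delta_pos": [0,0,-20],"yaw": 0,"hand": 94},
  ],
)

```text
clock: 6.43
eef_pos: [405.2, -288.4, 104.5]
eef_rot: [3.14, -0.002, -0.006]
wrist_force: [0.0, -0.2, 0.1]
finger_gap: 93.8
```

>>> drive_tool(
  steps=[
    {"delta_pos": [0,0,-15],"yaw": 0,"hand": 94},
    {"delta_pos": [0,0,0],"yaw": 0,"hand": 94},
  ],
)

```text
clock: 6.6
eef_pos: [402.1, -287.6, 88.1]
eef_rot: [-3.14, 0.002, -0.007]
wrist_force: [0.2, 0.1, -0.4]
finger_gap: 93.7
```

>>> drive_tool(
  steps=[
    {"delta_pos": [-0.6,-0.5,-20],"yaw": 0,"hand": 94},
    {"delta_pos": [0,0,-18],"yaw": 0,"hand": 80},
    {"delta_pos": [0,0,-12],"yaw": 0,"hand": 72},
    {"delta_pos": [0,0,-4],"yaw": 0,"hand": 70},
    {"delta_pos": [0,0,0],"yaw": 0,"hand": 70},
  ],
)

```text
clock: 7.02
eef_pos: [401.9, -289.1, 36.3]
eef_rot: [3.141, -0.0, -0.007]
wrist_force: [0.1, 0.2, 0.5]
finger_gap: 71.7
```

Run:
```python
from h import *
s=manip.read_state();print(s["clock"],s["eef_pos"],s["eef_rot"],s["finger_gap"],s["wrist_force"])
c=manip.camera("wrist");cv2.imwrite("pics/w6.png",c["frame"][:,:,::-1])
```

```text
7.0167 [ 401.92054344 -289.14491645   36.33778256] [ 3.14120694e+00 -4.99822031e-04 -7.32080590e-03] 71.72186569226413 [0.07169928 0.21547707 0.47279088]
```

View pics/w6.png

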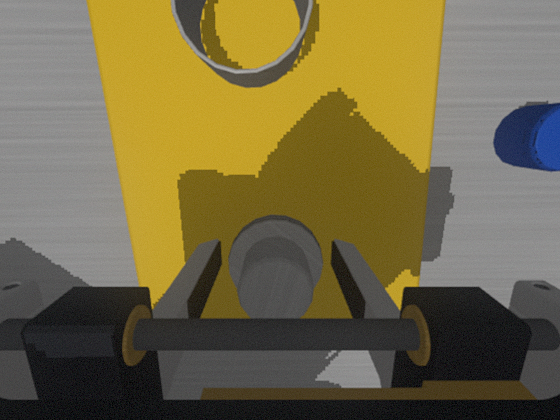

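The fingers straddle the band, which is at (275,260), evenly. I go 2.5 mm lower and close gently.

>>> drive_tool(
  steps=[
    {"delta_pos": [-0.8,0.5,-2.5],"yaw": 0,"hand": 66},
    {"delta_pos": [0,0,0],"yaw": 0,"hand": 62},
    {"delta_pos": [0,0,0],"yaw": 0,"hand": 58},
    {"delta_pos": [0,0,0],"yaw": 0,"hand": 56},
    {"delta_pos": [0,0,0],"yaw": 0,"hand": 52},
  ],
  squeeze=25,
)

```text
clock: 7.48
eef_pos: [400.8, -288.6, 33.4]
eef_rot: [3.141, -0.001, -0.007]
wrist_force: [0.1, 0.1, 4.4]
finger_gap: 55.4
```

>>> drive_tool(
  steps=[
    {"delta_pos": [0,0,0],"yaw": 0,"hand": 48},
    {"delta_pos": [0,0,0],"yaw": 0,"hand": 48},
    {"delta_pos": [0,0,0],"yaw": 0,"hand": 48},
  ],
)

```text
clock: 7.73
eef_pos: [400.8, -288.6, 33.4]
eef_rot: [3.141, -0.0, -0.007]
wrist_force: [-0.5, 0.8, 7.6]
finger_gap: 55.7
```

>>> drive_tool(
  steps=[
    {"delta_pos": [0,0,2],"yaw": 0,"hand": 48},
    {"delta_pos": [0,0,5],"yaw": 0,"hand": 48},
    {"delta_pos": [0,0,9],"yaw": 0,"hand": 48},
    {"delta_pos": [0,0,12],"yaw": 0,"hand": 48},
    {"delta_pos": [0,0,14],"yaw": 0,"hand": 48},
  ],
)

```text
clock: 8.15
eef_pos: [400.3, -288.2, 75.6]
eef_rot: [-3.141, 0.001, -0.007]
wrist_force: [0.4, 0.5, -2.0]
finger_gap: 55.4
```

Run:
```python
from h import *
s=manip.read_state();print(s["clock"],s["eef_pos"],s["eef_rot"],s["finger_gap"],s["wrist_force"])
c=manip.camera("wrist");cv2.imwrite("pics/w7.png",c["frame"][:,:,::-1])
c=manip.camera("scene");crop(c,90,180,110,90,7,"s7.png")
```

```text
8.15 [ 400.33348017 -288.23583389   75.59649537] [-3.14097246e+00  7.24172629e-04 -7.18151776e-03] 55.414336609362124 [ 0.39459662  0.4617621  -1.98945059]
```

View pics/w7.png

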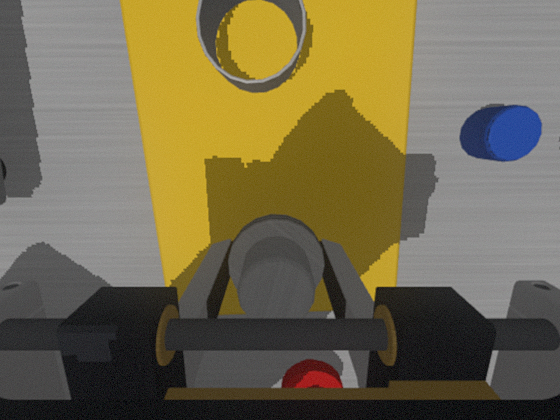

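View pics/s7.png

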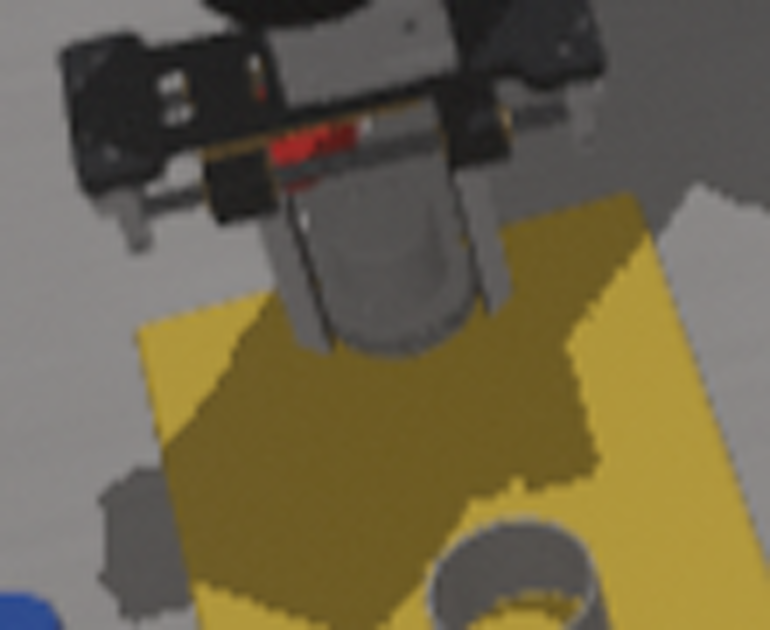

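The lid is held level with the cap still on it (wrist picture, (275,265)). I'm carrying it smoothly to the flask.

>>> drive_tool(
  steps=[
    {"delta_pos": [4,8,15],"yaw": 0,"hand": 48},
    {"delta_pos": [8,15,20],"yaw": 0,"hand": 48},
    {"delta_pos": [10,19,22],"yaw": 0,"hand": 48},
    {"delta_pos": [10,20,25],"yaw": 0,"hand": 48},
    {"delta_pos": [10,20,25],"yaw": 0,"hand": 48},
  ],
)

```text
clock: 8.67
eef_pos: [442.5, -205.4, 182.5]
eef_rot: [-3.141, 0.001, -0.008]
wrist_force: [0.4, 0.3, -1.6]
finger_gap: 55.8
```

>>> drive_tool(
  steps=[
    {"delta_pos": [11,22,20],"yaw": 0,"hand": 48},
    {"delta_pos": [12,23,15],"yaw": 0,"hand": 48},
    {"delta_pos": [12,23,8],"yaw": 0,"hand": 48},
    {"delta_pos": [12,23,0],"yaw": 0,"hand": 48},
    {"delta_pos": [12,23,0],"yaw": 0,"hand": 48},
  ],
)

```text
clock: 9.08
eef_pos: [502.0, -91.2, 225.1]
eef_rot: [3.141, -0.001, -0.007]
wrist_force: [0.9, 0.2, -1.8]
finger_gap: 55.7
```

>>> drive_tool(
  steps=[
    {"delta_pos": [12,23,0],"yaw": 0,"hand": 48},
    {"delta_pos": [12,23,0],"yaw": 0,"hand": 48},
    {"delta_pos": [12,23,0],"yaw": 0,"hand": 48},
    {"delta_pos": [12,23,0],"yaw": 0,"hand": 48},
    {"delta_pos": [10,20,0],"yaw": 0,"hand": 48},
  ],
)

```text
clock: 9.5
eef_pos: [560.0, 21.1, 224.3]
eef_rot: [-3.141, 0.001, -0.007]
wrist_force: [0.1, -0.5, -1.7]
finger_gap: 55.5
```

>>> drive_tool(
  steps=[
    {"delta_pos": [8,16,0],"yaw": 0,"hand": 48},
    {"delta_pos": [5,10,0],"yaw": 0,"hand": 48},
    {"delta_pos": [2,4,0],"yaw": 0,"hand": 48},
    {"delta_pos": [0,0,0],"yaw": 0,"hand": 48},
    {"delta_pos": [0,0,0],"yaw": 0,"hand": 48},
  ],
)

```text
clock: 9.92
eef_pos: [574.3, 48.9, 224.8]
eef_rot: [3.141, 0.0, -0.007]
wrist_force: [-0.3, -0.4, -1.7]
finger_gap: 55.3
```

Run:
```python
from h import *
s=manip.read_state();print(s["clock"],s["eef_pos"],s["eef_rot"],s["finger_gap"],s["wrist_force"])
c=manip.camera("wrist");cv2.imwrite("pics/w8.png",c["frame"][:,:,::-1])
P=cloud(c);z=P[...,2];near=np.hypot(P[...,0]-628,P[...,1]-145)<40
q=P[near&(z>157)&(z<172)];print(len(q))
if len(q)>10: print(q.mean(0),q.min(0),q.max(0))
```

```text
9.9167 [574.34339812  48.93781888 224.75407468] [ 3.14142608e+00  3.73449190e-04 -7.48352606e-03] 55.335910693153316 [-0.33296737 -0.36073578 -1.72731805]
1574
[629.08793723 144.76518775 163.93696649] [603.14923225 117.85794163 157.00306162] [653.71870259 169.4251964  167.48385275]
```

View pics/w8.png

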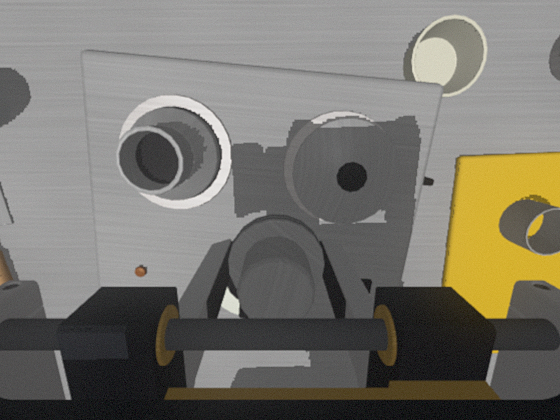

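The rim is in clear view at (152,160). I'll fit it more closely.

Run:
```python
from h import *
from scipy.optimize import least_squares
c=manip.camera("wrist");P=cloud(c);z=P[...,2]
near=np.hypot(P[...,0]-628,P[...,1]-145)<40
q=P[near&(z>161)&(z<167)]
print(len(q),q.min(0),q.max(0),cv2.minEnclosingCircle(q[:,:2].astype(np.float32)),np.median(q[:,2]))
h=cv2.convexHull(q[:,:2].astype(np.float32))[:,0]
r=least_squares(lambda p:np.hypot(h[:,0]-p[0],h[:,1]-p[1])-p[2],[628,145,26],loss="soft_l1");print(r.x)
r=np.hypot(P[...,0]-628.5,P[...,1]-144.7)
crop(c,110,115,90,90,7,"w8c.png")
t=manip.camera("top")
f=lambda u,v:atz(t,195+(u+.5)/5-.5,120+(v+.5)/5-.5,164);print(f(214.5,182))
```

```text
1281 [603.17726664 117.56929752 161.04149553] [653.74230809 169.50891038 166.97512696] ((628.69921875, 143.74249267578125), 26.217453002929688) 165.2652333430602
[628.35749498 143.67174618  25.74534245]
[628.68346545 144.2235904  164.        ]
```

View pics/w8c.png

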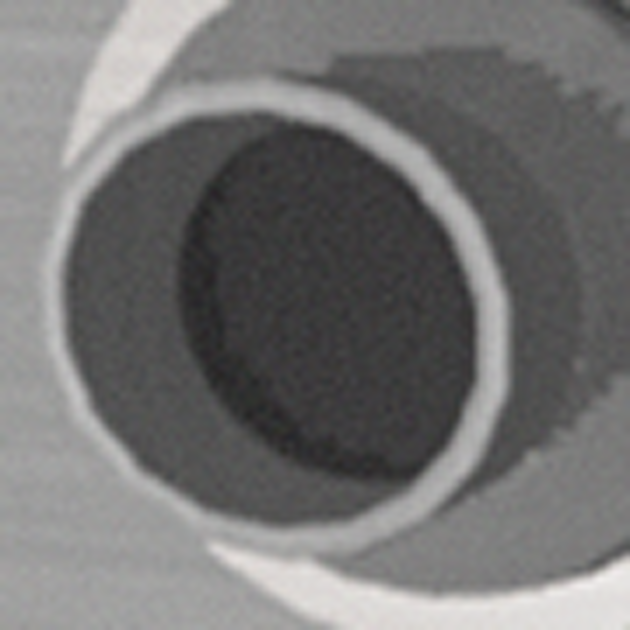

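Run:
```python
from h import *
from scipy.optimize import least_squares
c=manip.camera("wrist")
O=[(45,290),(170,92),(275,78),(370,103),(450,175),(495,245),(508,320),(495,400),(440,485),(365,540),(290,555),(190,525),(110,450),(62,370)]
h=np.array([atz(c,110+(u+.5)/7-.5,115+(v+.5)/7-.5,164)[:2] for u,v in O])
r=least_squares(lambda p:np.hypot(h[:,0]-p[0],h[:,1]-p[1])-p[2],[628,145,26]);print(r.x,np.round(r.fun,1))
s=manip.read_state();print(s["eef_pos"],s["clock"])
```

```text
[629.19603733 143.5260444   24.92961031] [-0.2  0.   0.   0.5  0.   0.3 -0.2 -0.7 -0.9  0.3  1.   0.7 -0.5 -0.4]
[574.41138598  48.82493709 225.0829001 ] 10.1167
```

I take the mouth centre as (628.6, 144.0).

>>> drive_tool(
  steps=[
    {"delta_pos": [5,9,0],"yaw": 0,"hand": 48},
    {"delta_pos": [10,17,0],"yaw": 0,"hand": 48},
    {"delta_pos": [12,21,0],"yaw": 0,"hand": 48},
    {"delta_pos": [12,21,0],"yaw": 0,"hand": 48},
    {"delta_pos": [9,16,0],"yaw": 0,"hand": 48},
  ],
)

```text
clock: 10.53
eef_pos: [623.3, 135.4, 224.9]
eef_rot: [-3.141, -0.0, -0.007]
wrist_force: [0.2, -0.3, -2.2]
finger_gap: 55.4
```

>>> drive_tool(
  steps=[
    {"delta_pos": [6.3,11.1,-5],"yaw": 0,"hand": 48},
    {"delta_pos": [0,0,-9],"yaw": 0,"hand": 48},
    {"delta_pos": [0,0,-10],"yaw": 0,"hand": 48},
    {"delta_pos": [0,0,-3],"yaw": 0,"hand": 48},
    {"delta_pos": [0,0,0],"yaw": 0,"hand": 48},
  ],
)

```text
clock: 10.95
eef_pos: [628.2, 143.7, 196.5]
eef_rot: [3.141, 0.002, -0.008]
wrist_force: [-0.1, -0.1, -1.8]
finger_gap: 55.2
```

Run:
```python
from h import *
s=manip.read_state();print(s["clock"],s["eef_pos"],s["eef_rot"],s["finger_gap"],s["wrist_force"])
c=manip.camera("scene");crop(c,290,180,100,80,7,"s9.png")
```

```text
10.95 [628.21419805 143.74920402 196.46461094] [ 3.14103661e+00  2.36531779e-03 -8.06989852e-03] 55.2060391850585 [-0.11811873 -0.14835591 -1.77449025]
```

View pics/s9.png

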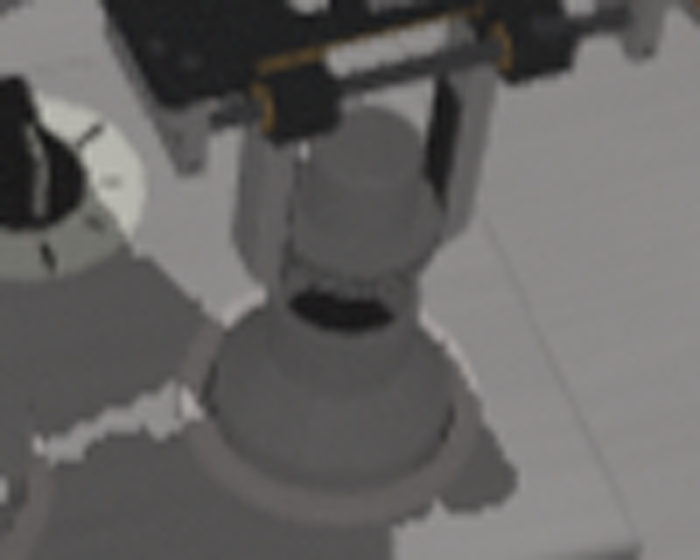

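The lid is centred over the mouth (340,290) with the cap on. I lower it slowly and watch the force.

>>> drive_tool(
  steps=[
    {"delta_pos": [0.2,0.2,-5],"yaw": 0,"hand": 48},
    {"delta_pos": [0,0,-5],"yaw": 0,"hand": 48},
    {"delta_pos": [0,0,-4],"yaw": 0,"hand": 48},
    {"delta_pos": [0,0,-2],"yaw": 0,"hand": 48},
    {"delta_pos": [0,0,0],"yaw": 0,"hand": 48},
  ],
)

```text
clock: 11.42
eef_pos: [628.9, 144.7, 181.3]
eef_rot: [3.141, 0.001, -0.007]
wrist_force: [-0.5, -0.0, -2.5]
finger_gap: 55.5
```

>>> drive_tool(
  steps=[
    {"delta_pos": [0,0,-2],"yaw": 0,"hand": 48},
    {"delta_pos": [0,0,-2],"yaw": 0,"hand": 48},
    {"delta_pos": [0,0,-1],"yaw": 0,"hand": 48},
    {"delta_pos": [0,0,-1],"yaw": 0,"hand": 48},
    {"delta_pos": [0,0,0],"yaw": 0,"hand": 48},
  ],
)

```text
clock: 11.83
eef_pos: [629.0, 144.8, 175.7]
eef_rot: [3.142, 0.0, -0.007]
wrist_force: [0.1, 0.3, -1.9]
finger_gap: 55.1
```

No contact yet. I'll go down about 4.5 mm more.

>>> drive_tool(
  steps=[
    {"delta_pos": [0,0,-1.5],"yaw": 0,"hand": 48},
    {"delta_pos": [0,0,-1],"yaw": 0,"hand": 48},
    {"delta_pos": [0,0,0],"yaw": 0,"hand": 48},
  ],
)

```text
clock: 12.08
eef_pos: [629.0, 144.8, 173.2]
eef_rot: [3.142, 0.0, -0.007]
wrist_force: [0.4, -0.7, -2.0]
finger_gap: 55.3
```

>>> drive_tool(
  steps=[
    {"delta_pos": [0,0,-1],"yaw": 0,"hand": 48},
    {"delta_pos": [0,0,-0.7],"yaw": 0,"hand": 48},
    {"delta_pos": [0,0,0],"yaw": 0,"hand": 48},
  ],
)

```text
clock: 12.33
eef_pos: [629.0, 144.8, 171.6]
eef_rot: [3.142, 0.0, -0.007]
wrist_force: [-0.2, 0.1, -1.9]
finger_gap: 55.4
```

>>> drive_tool(
  steps=[
    {"delta_pos": [0,0,-0.7],"yaw": 0,"hand": 48},
    {"delta_pos": [0,0,0],"yaw": 0,"hand": 48},
  ],
)

```text
clock: 12.5
eef_pos: [629.1, 144.8, 171.5]
eef_rot: [3.142, -0.0, -0.007]
wrist_force: [-2.3, -1.6, 1.8]
finger_gap: 55.5
```

>>> drive_tool(
  steps=[
    {"delta_pos": [0,0,-0.7],"yaw": 0,"hand": 48},
    {"delta_pos": [0,0,0],"yaw": 0,"hand": 48},
  ],
)

```text
clock: 12.67
eef_pos: [629.1, 144.8, 171.4]
eef_rot: [3.142, -0.001, -0.007]
wrist_force: [-4.7, -0.9, 8.6]
finger_gap: 55.7
```

Contact is at the expected seated height (171.4). I'll check with pictures before releasing.

Run:
```python
from h import *
c=manip.camera("scene");crop(c,290,180,100,80,7,"s10.png")
c=manip.camera("wrist");cv2.imwrite("pics/w10.png",c["frame"][:,:,::-1])
```

```text
(no output)
```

View pics/s10.png

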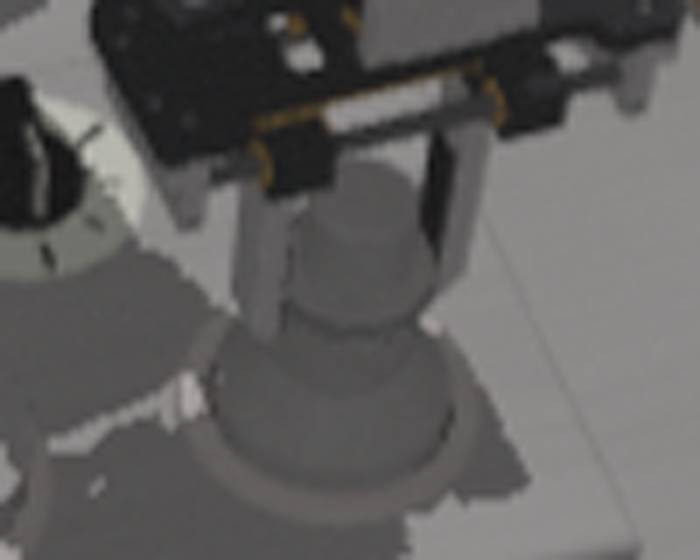

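View pics/w10.png

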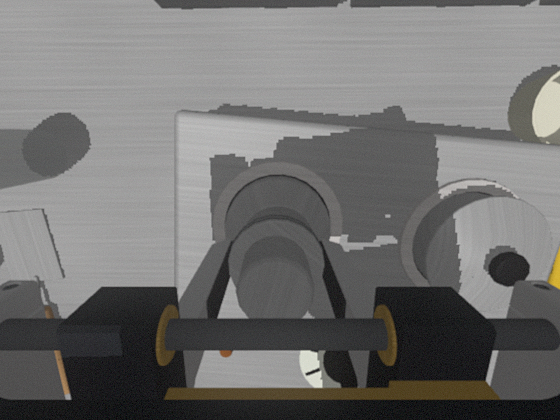

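The band sits flush on the rim at (355,300) with no gap, and the cap is on. I release gently.

>>> drive_tool(
  steps=[
    {"delta_pos": [0,0,0],"yaw": 0,"hand": 58},
    {"delta_pos": [0,0,0],"yaw": 0,"hand": 62},
    {"delta_pos": [0,0,0],"yaw": 0,"hand": 68},
    {"delta_pos": [0,0,0],"yaw": 0,"hand": 74},
    {"delta_pos": [0,0,0],"yaw": 0,"hand": 74},
  ],
)

```text
clock: 13.18
eef_pos: [629.1, 144.9, 170.2]
eef_rot: [-3.142, 0.0, -0.007]
wrist_force: [-0.1, 0.6, 0.7]
finger_gap: 73.9
```

>>> drive_tool(
  steps=[
    {"delta_pos": [0,0,4],"yaw": 0,"hand": 74},
    {"delta_pos": [0,0,8],"yaw": 0,"hand": 74},
    {"delta_pos": [0,0,10],"yaw": 0,"hand": 74},
    {"delta_pos": [0,0,8],"yaw": 0,"hand": 74},
    {"delta_pos": [0,0,0],"yaw": 0,"hand": 74},
  ],
)

```text
clock: 13.6
eef_pos: [629.8, 145.0, 203.2]
eef_rot: [-3.141, -0.004, -0.007]
wrist_force: [-0.1, 0.6, -0.2]
finger_gap: 74.3
```

Run:
```python
from h import *
s=manip.read_state();print(s["clock"],s["eef_pos"],s["eef_rot"],s["finger_gap"],s["wrist_force"])
c=manip.camera("scene");crop(c,290,180,100,80,7,"s11.png")
c=manip.camera("wrist");cv2.imwrite("pics/w11.png",c["frame"][:,:,::-1])
P=cloud(c);z=P[...,2];near=np.hypot(P[...,0]-628.6,P[...,1]-144.5)<33
for lo,hi in((207,214),(174,182),(161,167)):
    q=P[near&(z>lo)&(z<hi)];
    if len(q)>20:print(len(q),np.median(q[:,2]),q.min(0),q.max(0),cv2.minEnclosingCircle(q[:,:2].astype(np.float32)))
```

```text
13.6 [629.81156163 144.97892719 203.2009262 ] [-3.14092237 -0.0037056  -0.00716509] 74.2547294471712 [-0.08352828  0.59698314 -0.19089651]
3061 211.53101618603282 [611.76341036 126.86174818 207.02490458] [648.99471249 164.05946747 213.59478295] ((630.12158203125, 145.45156860351562), 19.023860931396484)
1910 179.56481488742605 [612.03696167 116.85721137 174.13419246] [657.82872629 172.82608477 181.97895406] ((630.0665283203125, 144.96337890625), 28.106725692749023)
```

View pics/s11.png

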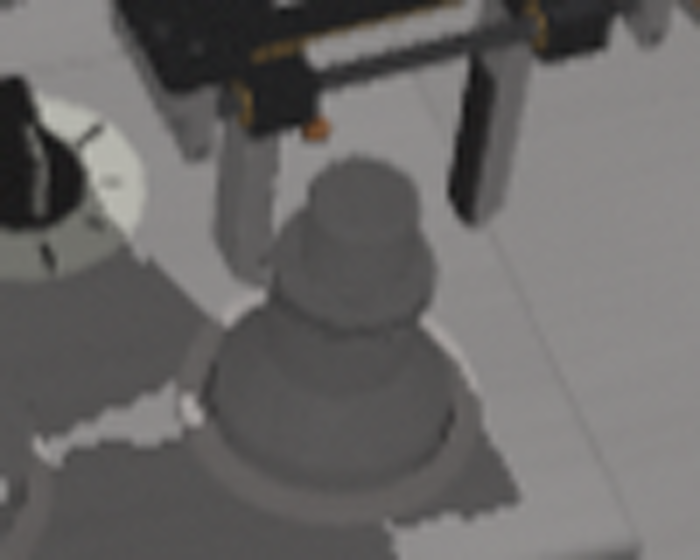

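View pics/w11.png

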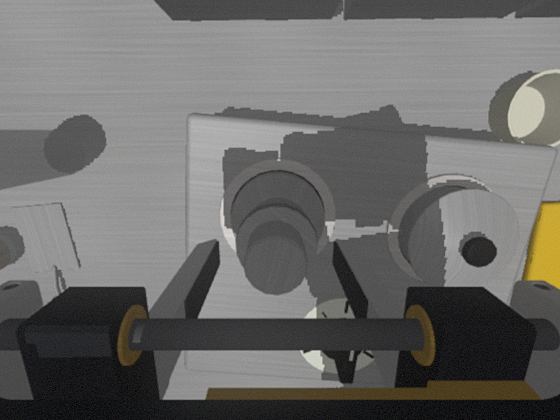

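The lid is seated and level: cap top about 210, band top about 178, correcting for the same camera's +1.5 mm bias. The cap is centred at (630.1, 145.4). I close gently on it, with the fingertips about 6 mm above the band.

>>> drive_tool(
  steps=[
    {"delta_pos": [0.3,0.4,0],"yaw": 0,"hand": 64},
    {"delta_pos": [0,0,0],"yaw": 0,"hand": 56},
    {"delta_pos": [0,0,0],"yaw": 0,"hand": 50},
    {"delta_pos": [0,0,0],"yaw": 0,"hand": 46},
    {"delta_pos": [0,0,0],"yaw": 0,"hand": 43},
  ],
  squeeze=10,
)

```text
clock: 14.12
eef_pos: [629.3, 145.2, 200.1]
eef_rot: [3.142, 0.0, -0.007]
wrist_force: [0.1, -0.5, 0.1]
finger_gap: 44.8
```

>>> drive_tool(
  steps=[
    {"delta_pos": [0,0,0],"yaw": 0,"hand": 41},
    {"delta_pos": [0,0,0],"yaw": 0,"hand": 39},
    {"delta_pos": [0,0,0],"yaw": 0,"hand": 37},
    {"delta_pos": [0,0,0],"yaw": 0,"hand": 33},
    {"delta_pos": [0,0,0],"yaw": 0,"hand": 30},
  ],
)

```text
clock: 14.53
eef_pos: [629.3, 145.2, 200.3]
eef_rot: [-3.142, 0.0, -0.007]
wrist_force: [-0.5, -0.0, -0.6]
finger_gap: 38.2
```

>>> drive_tool(
  steps=[
    {"delta_pos": [0,0,0],"yaw": 0,"hand": 30},
    {"delta_pos": [0,0,0],"yaw": 0,"hand": 30},
    {"delta_pos": [0,0,0],"yaw": 0,"hand": 30},
  ],
  squeeze=15,
)

```text
clock: 14.78
eef_pos: [629.4, 145.2, 200.3]
eef_rot: [3.142, 0.0, -0.007]
wrist_force: [-0.0, 0.1, -0.2]
finger_gap: 38.1
```

Run:
```python
from h import *
s=manip.read_state();print(s["clock"],s["eef_pos"],s["eef_rot"],s["finger_gap"],s["wrist_force"])
c=manip.camera("scene");crop(c,290,180,100,80,7,"s12.png")
```

```text
14.7833 [629.35666825 145.22992448 200.31719948] [ 3.14155789e+00  4.48288909e-05 -7.17933531e-03] 38.06463444561384 [-0.03317628  0.14261575 -0.15633597]
```

View pics/s12.png

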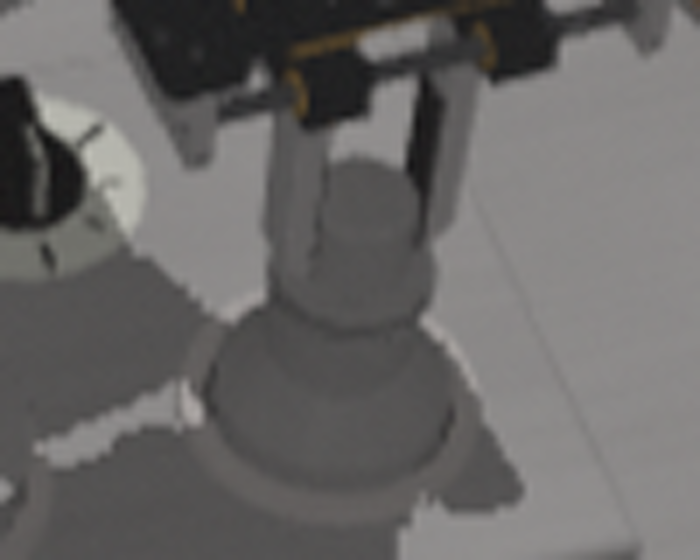

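The cap is gripped at 38 mm with the lid undisturbed, so I lift straight up.

>>> drive_tool(
  steps=[
    {"delta_pos": [0,0,2],"yaw": 0,"hand": 30},
    {"delta_pos": [0,0,3],"yaw": 0,"hand": 30},
    {"delta_pos": [0,0,4],"yaw": 0,"hand": 30},
    {"delta_pos": [0,0,4],"yaw": 0,"hand": 30},
    {"delta_pos": [0,0,5],"yaw": 0,"hand": 30},
  ],
)

```text
clock: 15.25
eef_pos: [629.4, 145.3, 218.9]
eef_rot: [-3.142, -0.0, -0.007]
wrist_force: [-0.1, 0.1, 0.1]
finger_gap: 38.3
```

>>> drive_tool(
  steps=[
    {"delta_pos": [0,0,6],"yaw": 0,"hand": 30},
    {"delta_pos": [0,0,8],"yaw": 0,"hand": 30},
    {"delta_pos": [0,0,10],"yaw": 0,"hand": 30},
    {"delta_pos": [0,0,12],"yaw": 0,"hand": 30},
    {"delta_pos": [0,0,12],"yaw": 0,"hand": 30},
  ],
)

```text
clock: 15.67
eef_pos: [629.4, 145.2, 267.9]
eef_rot: [-3.141, -0.0, -0.007]
wrist_force: [-0.1, -0.4, -0.7]
finger_gap: 37.9
```

>>> drive_tool(
  steps=[
    {"delta_pos": [0,0,12],"yaw": 0,"hand": 30},
    {"delta_pos": [0,0,12],"yaw": 0,"hand": 30},
    {"delta_pos": [0,0,7],"yaw": 0,"hand": 30},
    {"delta_pos": [0,0,3],"yaw": 0,"hand": 30},
    {"delta_pos": [0,0,0],"yaw": 0,"hand": 30},
  ],
)

```text
clock: 16.08
eef_pos: [629.5, 145.3, 301.2]
eef_rot: [-3.141, -0.001, -0.007]
wrist_force: [-0.2, -0.2, -1.3]
finger_gap: 38.2
```

>>> drive_tool(
  steps=[
    {"delta_pos": [0,0,0],"yaw": 0,"hand": 30},
    {"delta_pos": [0,0,0],"yaw": 0,"hand": 30},
    {"delta_pos": [0,0,0],"yaw": 0,"hand": 30},
  ],
)

```text
clock: 16.33
eef_pos: [629.2, 145.2, 299.7]
eef_rot: [3.141, 0.001, -0.007]
wrist_force: [-1.4, -0.4, -0.7]
finger_gap: 38.5
```

Run:
```python
from h import *
s=manip.read_state();print(s["clock"],s["eef_pos"],s["eef_rot"],s["finger_gap"],s["wrist_force"])
c=manip.camera("scene");crop(c,270,130,130,110,6,"s13.png");cv2.imwrite("pics/s13f.png",c["frame"][:,:,::-1])
c=manip.camera("wrist");cv2.imwrite("pics/w13.png",c["frame"][:,:,::-1])
P=cloud(c);z=P[...,2];near=np.hypot(P[...,0]-629,P[...,1]-145)<33
for lo,hi in((305,316),(195,200),(174,182)):
    q=P[near&(z>lo)&(z<hi)]
    if len(q)>20:print(len(q),np.median(q[:,2]),q.min(0),q.max(0),cv2.minEnclosingCircle(q[:,:2].astype(np.float32)))
q=P[near&(z>177)&(z<182)];A=np.c_[q[:,:2]-q[:,:2].mean(0),np.ones(len(q))];print("plane",np.linalg.lstsq(A,q[:,2],rcond=None)[0] if len(q)>20 else len(q))
```

```text
16.3333 [629.24552924 145.22482023 299.66832191] [ 3.14144827e+00  1.07741806e-03 -7.24356350e-03] 38.47282997450296 [-1.44158116 -0.35059641 -0.66735978]
3658 311.01659400353196 [612.10390427 114.16542599 305.00827845] [648.88420169 176.5147176  315.9691491 ] ((637.196044921875, 145.34007263183594), 31.17581558227539)
315 197.38618686920336 [621.92550179 134.72291495 195.01217114] [640.3647699  155.46430104 199.87660585] ((629.9119873046875, 145.14659118652344), 10.541032791137695)
1538 179.60519617068763 [610.49342141 117.00051133 174.93090009] [657.17169023 173.09361667 181.96334285] ((629.7053833007812, 145.10130310058594), 28.108802795410156)
plane [-5.38376989e-03  1.71586745e-05  1.79637659e+02]
```

View pics/s13.png

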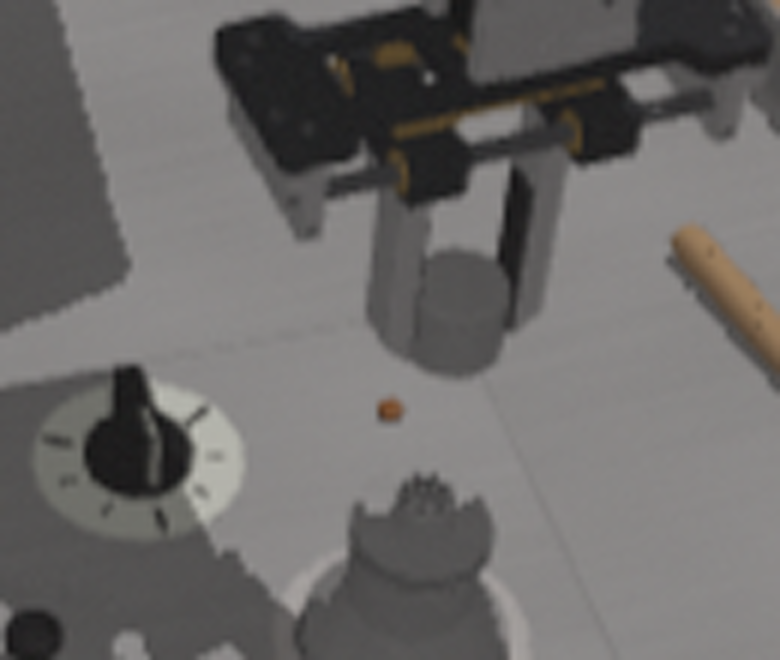

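View pics/w13.png

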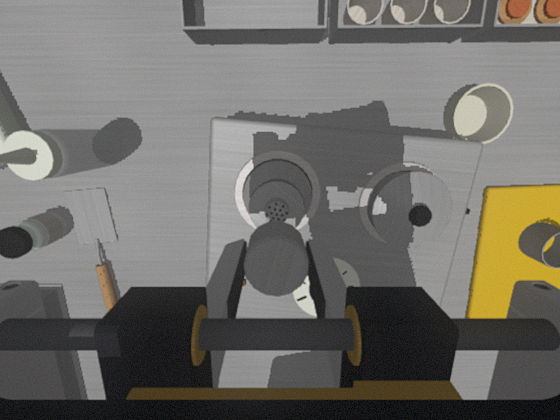

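View pics/s13f.png

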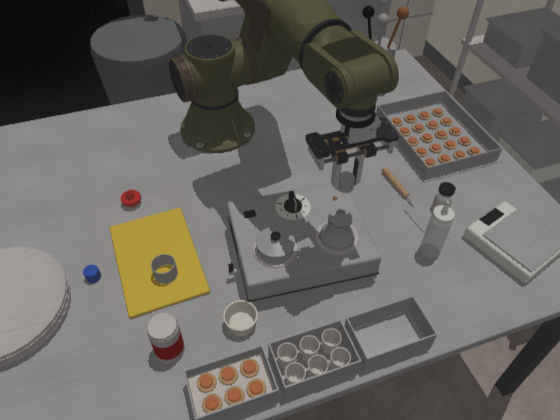

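The cap is gripped upright about 100 mm above its seat. The lid sits flush and level with its dome exposed at (276,210). The pointer lines up with 60, and the other objects are where they were. I'm handing it in.

Run:
```python
from cell import manip
print(manip.sign_off())
```

```text
the job is handed in; nothing more can be done
None
```

The job is done and handed in at about 16.5 s of the 67 s allowed; the hand-in reports no verdict.

- **Thermostat:** I turned it about 0.72 rad clockwise to 60. The close-up afterwards showed the pointer within about 0.02 rad of the long 60 mark.
- **Strainer lid:** I lowered it into the flask with the cap on until it touched at the expected height. The last depth check put the band top at 178 mm, level to about 0.005 rad, after allowing for a 1.5 mm bias in the wrist camera. It had not moved after the cap came off.
- **Cap:** It is gripped upright at 38 mm opening, about 99.5 mm above where it sat.
- **Other things:** The board, the cutter, the look-alikes and the other bystanders looked unmoved in the final pictures.

**Failures and disagreements:**
- My first three move calls were refused for missing keys; the arm did not move.
- Estimates of the flask mouth's position differed by 1 to 2 mm between methods. The band reached the rim with at most about 9 N on the wrist.

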